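Roll the brass forming roll onto the red line

ROBOT

A 6-joint arm with a two-finger parallel gripper is mounted at the origin on the work surface. World frame = base frame: x ahead of the robot, y to its left, z up, the work surface at z = 0. Lengths are in m, angles in rad, forces in N, time in s.
With the tool pointing down it reaches from about 0.325 to 0.75 m from the base axis. Payload 7.6 kg.
Tool frame: the origin (TCP) lies at the very end of the fingers, on their centre line; the grasp point (between the pads) lies 19 mm behind it; y points along the fingers, z is the direction in which the jaws open and shut, and the axes are right-handed (so a half turn about y gives the same grasp; the last joint's range is limited). The gripper opens to 85 mm and grips with 20 to 120 N. Pads are 22 mm wide; open, the fingers measure 114 mm over their backs; the gripper's body (76 mm by 85 mm) begins 54 mm behind the grasp point. The pads swing forward as they close: fully open they stand 13 mm farther back than shut.
Start: joints at [-1.235, 0.052, 1.401, -0, 1.689, -0.07], TCP at [0.207, -0.482, 0.209] pointing down, gripper open.
Joint ranges: [-2.9, 2.9], [-0.91, 2.17], [0.12, 2.37], [-1.06, 4.2], [0.26, 2.73], [-2.93, 2.93]. Speed limits (rad/s): [2.57, 2.57, 3.01, 3.14, 3.14, 3.14].

INTERFACE

Orientations are given as a 3x3 rotation matrix whose columns are the frame's x, y, z axes.
In Python, from station import bot gives the robot as it stands. The module is installed in compiled form; this text tells all that it offers.
- The arm moves only by the tool jog_arm, never from a script. Its arguments are lists of equal length, an entry for each row: "grip": the finger opening in cm, from 0 to 8.54; "linear": the shift along the tool's x, y, z in cm, a list of three; "dr": the turn, a rotation vector about the tool's x, y, z in rad, a list of three. A call has exactly 10 rows; each row is the pose to reach, as a shift and turn from the pose commanded when the call began, along the tool's axes at that moment; what a row does not reach only later rows make up. A row lasts 1/10 s, in which the tool goes at most 50 mm and 8.59 degrees, less where a joint would pass 70% of its speed; a pose out of reach is approached as far as the arm can. A call with a gripper value outside its range is refused whole. The fingers move at their own pace and stop on an object; "grip_force" is the grip in N (left out, the last holds). Time passes only in rows, so rows that repeat a pose let the fingers close, or fill a call up. It gives the time, the measured TCP pose, the force and the opening at its end, in the units of the state.
- bot.read_state(): the state, without advancing time (a new reading comes with each control period).
- bot.snapshot(name): name is "scene" or "top" or "wrist"; returns a dict with "color" (400x640x3 uint8, red, green, blue), "range_z" (400x640 float32, m along the optical axis (not along the pixel's ray), 0 where there is no reading), "fx", "fy", "cx", "cy" (pixels), "R" (3x3) and "t" (3): a world point X has camera coordinates R X + t; the wrist camera has in their place "T_tool_cam" (4x4, takes a point from camera to tool coordinates, whose origin is the TCP and whose axes are the tool frame's). Camera axes: x right, y down, z forward; pixel columns grow to the right and rows downward; lengths in m; the calibration is good to about 2 mm. A picture is of the moment at which its call begins: read the wrist's pose just before it.
- bot.job_done(): hands the job in, once; it reports no verdict.
The state is a dict: "time": time; "joints": joint angles; "qd": joint speeds; "joint_efforts": joint torques, N m; "position": TCP position; "tool_rot": TCP orientation; "contact_force": force on the tool from outside, world axes, zero at the start; "wrist_torque": the same for the moment, N m; "opening": finger opening in m.
Only numpy, scipy, OpenCV 4.12 (cv2) and the standard library are available. Lean on these libraries where they do the work, as an engineer would, in place of code of your own. Each camera call takes 0.05 s, during which the arm holds its last target.

TASK

Roll the brass roll across the felt of the inspection board by pushing its top sideways with the fingertips, so that it truly turns over rather than slides, and leave it at rest lying along the red line, centred over it. Never pick it up, and leave the jar, the dish and the pliers where they are.

Things in the scene. Friction and masses are not known exactly. Their poses are not given: they have to be found in the camera images.
- roll: brass cylinder, diameter 38 mm, length 100 mm, about 0.35 kg. Origin at its centre, 19 mm above the felt. x along its axis, within 4 degrees of the red line's x at the start; z from the axis to a thin black stripe along its side, on top at the start. A fingertip pressed on its top rolls it half as far as the finger moves; a low push may jam and drag it; let go at rest, it stays.
- red_line: flat red stripe on the felt, 160 mm long, 6 mm wide, under 1 mm thick, fixed: the target. Origin at its middle, on the felt surface; x along the stripe, y across it (along the board's length), z up. It and the blue line are parallel, on opposite sides of the roll; which side is red varies.
- blue_line: flat blue stripe like the red one, fixed; not the target (same origin and axes).
- board: fixed inspection board, 180 mm (x) by 360 mm (y), plywood faced with grey felt, 12 mm thick; origin at the centre of its underside, felt surface 12 mm above it. At each end (y = +-175 mm) a stop 10 mm wide rises 8 mm above the felt.
- jar: bystander: small amber glass jar with a black cap, 42 mm in diameter, 58 mm tall, on the table beyond the board; origin at the centre of its underside
- dish: bystander: white dish of gilt links, 80 mm wide, 26 mm tall, on the table beyond the board; origin at the centre of its underside
- pliers: bystander: small pliers with orange handles lying flat on the table off one end of the board, 130 mm long, 9 mm high; origin on the table under the pivot, x towards the jaws
Not all that is in view belongs to the job. What is shaped like the roll but blue is not meant.

How it is judged:
By the outcome, as a careful person would: the job done as asked, in the order asked, and still so for the second after the job is handed in, with the robot touching nothing.
It also fails if it takes over 54 s, if anything falls off the work surface, if the arm or the gripper's body presses on something with over 40 N, if the wrist force passes 120 N, or if a joint passes its speed limit or range.

## Working session

There is one attempt and no reset: what is moved stays moved. The work goes in short steps, Python scripts to look and compute and a tool call to move; the robot and the scene stay as the last step left them, time stands still between calls to the robot, and variables do not carry over. Pictures are saved under pics/ and viewed, and the job is handed in when it is done.

Besides the shell and the picture viewer there is one more tool, called after "Call:" as name(argument=value, ...) on one line, values as JSON. jog_arm: Moves the arm, as the interface text tells. Its arguments: {"type":"object","properties":{"grip":{"type":"array","items":{"type":"number"}},"linear":{"type":"array","items":{"type":"array","items":{"type":"number"}}},"dr":{"type":"array","items":{"type":"array","items":{"type":"number"}}},"grip_force":{"type":"number"}},"required":["grip","linear","dr"]}

```bash
mkdir -p pics; python3 - <<'E'
from station import bot
import cv2,numpy as np,pickle
s=bot.read_state();print(s['time'],s['position'],np.round(s['tool_rot'],3),s['contact_force'],s['opening'])
for n in('scene','top'):
    c=bot.snapshot(n);pickle.dump(c,open(n+'0.pkl','wb'));cv2.imwrite('pics/%s0.png'%n,c['color'][:,:,::-1]);print(n,c['fx'],c['cx'],c['cy'],-c['R'].T@c['t'])
E
```

```text
0.0 [ 0.20713448 -0.48203362  0.20786809] [[-0.919 -0.001  0.395]
 [-0.395  0.001 -0.919]
 [-0.    -1.    -0.002]] [ 1.21975344 -0.11705005  0.33380135] 0.08516288734220974
scene 451.9229312494534 315.01836676805345 199.81533058372517 [1.02765525 0.14189195 0.78003497]
top 422.81565923851883 328.4347371935025 201.81703894742526 [ 0.42752412 -0.04100529  0.89852744]
```

View pics/scene0.png

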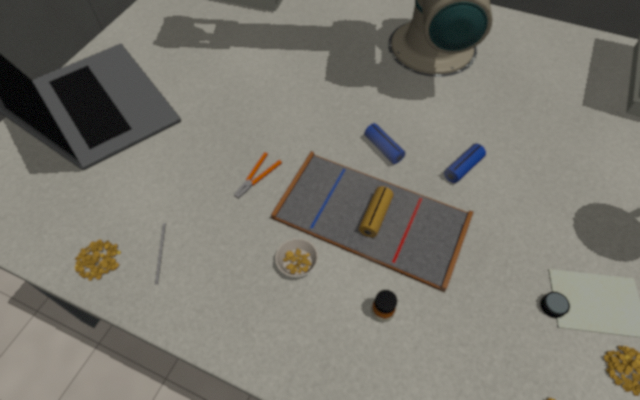

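View pics/top0.png

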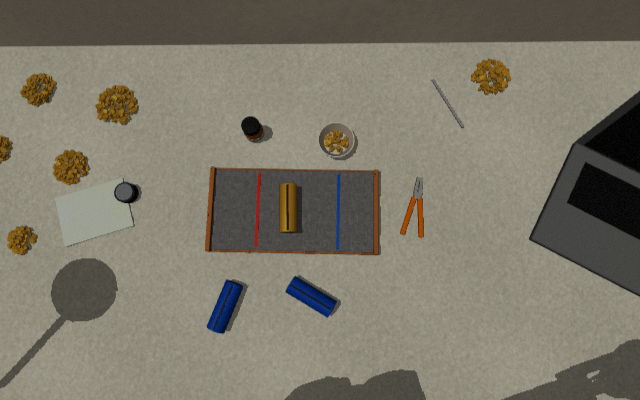

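The top view shows the board spanning cols 208–380 and rows 168–254. The red line is at col ~258, the brass roll at col ~289 and the blue line at col ~338. The jar is at (252,129), the dish at (337,140) and the pliers off to the right. Next I'll measure these.

```bash
cat > h.py <<'E'
import numpy as np,cv2,pickle
def cast(c,uv,z):
    uv=np.atleast_2d(uv).astype(float)
    d=np.c_[(uv[:,0]-c['cx'])/c['fx'],(uv[:,1]-c['cy'])/c['fy'],np.ones(len(uv))]@c['R']
    o=-c['R'].T@c['t']
    return o+d*((z-o[2])/d[:,2])[:,None]
def big(m):
    n,l,s,_=cv2.connectedComponentsWithStats(m.astype(np.uint8));k=1+np.argmax(s[1:,4]);return l==k
def masks(c,roi):
    h=cv2.cvtColor(c['color'],cv2.COLOR_RGB2HSV).astype(int);H,S,V=h[...,0],h[...,1],h[...,2]
    r=np.zeros(H.shape,bool);x0,x1,y0,y1=roi;r[y0:y1,x0:x1]=1
    red=((H<5)|(H>174))&(S>140)&(V>90)&r
    blue=(H>100)&(H<120)&(S>110)&r
    brass=(H>14)&(H<32)&(S>110)&r
    return red,blue,brass
def line(c,m,z):
    v,u=np.nonzero(m);p=cast(c,np.c_[u,v],z)[:,:2]
    ct=p.mean(0);w,V=np.linalg.eigh(np.cov((p-ct).T));a=V[:,1];a=a*np.sign(a[0])
    q=(p-ct)@a;e=(q.min()+q.max())/2
    n=np.array([-a[1],a[0]]);b=(p-ct)@n
    return ct+a*e+n*0,np.degrees(np.arctan2(a[1],a[0])),np.ptp(q),np.ptp(b)
E
python3 - <<'E'
from h import *
for n,roi in(('top',(205,385,165,258)),('scene',(272,475,150,288))):
    c=pickle.load(open(n+'0.pkl','rb'));R,B,Y=masks(c,roi)
    print(n,R.sum(),B.sum(),Y.sum())
    for nm,m,z in(('red',R,.0125),('blue',B,.0125),('brass',Y,.031)):
        m=big(m);print(nm,[np.round(x,4) for x in line(c,m,z)])
        v,u=np.nonzero(m);d=c['range_z'][v,u]
        P=(np.c_[(u-c['cx'])/c['fx'],(v-c['cy'])/c['fy'],np.ones(len(u))]*d[:,None]-c['t'])@c['R']
        print('  depth',P.mean(0),P.max(0),P.min(0))
    # stripe
    g=cv2.cvtColor(c['color'],cv2.COLOR_RGB2GRAY)
    roi2=cv2.morphologyEx(Y.astype(np.uint8),cv2.MORPH_CLOSE,np.ones((7,7)))
    m=big((roi2>0)&(g<60));print('stripe',m.sum(),[np.round(x,4) for x in line(c,m,.05)])
E
```

```text
top 225 230 908
red [array([0.5611, 0.1169]), np.float64(-1.3605), np.float64(0.1588), np.float64(0.0064)]
  depth [0.55934537 0.11587498 0.01827363] [0.63998748 0.12239326 0.89852744] [ 0.42752412 -0.04100529  0.01005158]
blue [array([ 0.558 , -0.0538]), np.float64(-1.3907), np.float64(0.1584), np.float64(0.0065)]
  depth [ 0.55564721 -0.0536873   0.01471928] [ 0.6365092  -0.04949193  0.01864165] [ 0.47860466 -0.0570781   0.0107829 ]
brass [array([0.5625, 0.0502]), np.float64(1.5492), np.float64(0.1039), np.float64(0.0386)]
  depth [0.55837317 0.04807325 0.05071375] [0.61078947 0.06863013 0.89852744] [ 0.42752412 -0.04100529  0.01257229]
stripe 157 [array([0.5574, 0.0329]), np.float64(-4.3658), np.float64(0.1004), np.float64(0.034)]
scene 156 695 1304
red [array([0.5623, 0.1175]), np.float64(-1.3599), np.float64(0.1532), np.float64(0.0051)]
  depth [0.57286093 0.11719897 0.01234756] [0.63902959 0.12056569 0.01596624] [0.48594589 0.11328829 0.00804904]
blue [array([0.3644, 0.1763]), np.float64(-11.891), np.float64(0.1016), np.float64(0.0375)]
  depth [0.38513117 0.17530887 0.03683428] [1.02765525 0.19597341 0.78003497] [0.33754125 0.14189195 0.00928699]
brass [array([0.5594, 0.0501]), np.float64(0.5853), np.float64(0.1193), np.float64(0.0366)]
  depth [0.57316724 0.05260413 0.0510693 ] [1.02765525 0.14189195 0.78003497] [0.51100184 0.02856756 0.01062051]
stripe 84 [array([0.6219, 0.0504]), np.float64(85.1168), np.float64(0.0292), np.float64(0.0142)]
```

Red line is at (0.561, 0.117), −1.4°. The roll is at (0.561, 0.050), roughly +1°, so it has to travel about 67 mm in +y and turn about −2.5°. I'll move above it with the jaws along the roll axis and the fingers 5 cm apart, then push in several strokes.

```bash
cat >> h.py <<'E'
from scipy.spatial.transform import Rotation as Ro
def goal(p,deg):
    a=np.radians(deg);z=np.array([np.cos(a),np.sin(a),0]);y=np.array([0,0,-1.]);x=np.cross(y,z);return np.array(p),np.c_[x,y,z]
def rel(s,p,deg):
    p,R=goal(p,deg);R0=np.array(s['tool_rot']);return np.round(R0.T@(p-s['position'])*100,2),np.round(Ro.from_matrix(R0.T@R).as_rotvec(),3)
E
python3 - <<'E'
from h import *
from station import bot
s=bot.read_state();print(s['time'],rel(s,[.561,.042,.11],1))
E
```

```text
0.1 (array([-53.2 ,   9.85, -34.17]), array([ 1.000e-03, -1.182e+00, -1.000e-03]))
```

Call:
jog_arm(grip=[5, 5, 5, 5, 5, 5, 5, 5, 5, 5], linear=[[-3.5, 0, -2.3], [-7, 0, -4.6], [-10.5, 0, -6.9], [-14, 0, -9.2], [-17.5, 0.5, -11.5], [-21, 1, -13.8], [-24.5, 1.5, -16.1], [-28, 2, -18.4], [-31.5, 3, -20.7], [-35, 4, -23]], dr=[[0, -0.08, 0], [0, -0.16, 0], [0, -0.24, 0], [0, -0.32, 0], [0, -0.4, 0], [0, -0.48, 0], [0, -0.56, 0], [0, -0.64, 0], [0, -0.72, 0], [0, -0.8, 0]])

```text
time: 1.1
position: [0.4386, -0.1312, 0.1683]
tool_rot: [[-0.354, 0.0, 0.935], [-0.935, -0.0, -0.354], [0.0, -1.0, 0.0]]
contact_force: [1.8, -0.6, -0.9]
opening: 0.0501
```

```bash
python3 - <<'E'
from h import *
from station import bot
s=bot.read_state();print(s['time'],s['position'],s['opening'],rel(s,[.561,.042,.11],1))
E
```

```text
1.1 [ 0.43863963 -0.1312434   0.16826944] 0.05008249233891818 (array([-20.53,   5.83,   5.31]), array([-0.   , -0.379,  0.   ]))
```

Call:
jog_arm(grip=[5, 5, 5, 5, 5, 5, 5, 5, 5, 5], linear=[[-3.5, 1, 0.9], [-7, 2, 1.8], [-10.5, 3, 2.7], [-14, 4, 3.6], [-17.5, 5, 4.5], [-20.5, 5.8, 5.3], [-20.5, 5.8, 5.3], [-20.5, 5.8, 5.3], [-20.5, 5.8, 5.3], [-20.5, 5.8, 5.3]], dr=[[0, -0.07, 0], [0, -0.14, 0], [0, -0.21, 0], [0, -0.28, 0], [0, -0.35, 0], [0, -0.379, 0], [0, -0.379, 0], [0, -0.379, 0], [0, -0.379, 0], [0, -0.379, 0]])

```text
time: 2.1
position: [0.5606, 0.0388, 0.1112]
tool_rot: [[0.013, 0.001, 1.0], [-1.0, -0.0, 0.013], [0.0, -1.0, 0.001]]
contact_force: [0.1, 0.8, -1.0]
opening: 0.0496
```

```bash
python3 - <<'E'
from h import *
from station import bot
s=bot.read_state();print(s['time'],s['position'],s['contact_force'],rel(s,[.561,.042,.11],1))
c=bot.snapshot('wrist');T=c['T_tool_cam'];R=np.array(s['tool_rot'])
Rwc=R@T[:3,:3];twc=R@T[:3,3]+s['position'];c['R']=Rwc.T;c['t']=-Rwc.T@twc
pickle.dump(c,open('w0.pkl','wb'));cv2.imwrite('pics/w0.png',c['color'][:,:,::-1]);print(twc)
E
```

```text
2.1 [0.5606076  0.03877444 0.11122454] [ 0.05082391  0.78668862 -1.00003696] (array([-0.32,  0.12,  0.04]), array([-0.001, -0.005,  0.   ]))
[0.55877083 0.11754473 0.27595084]
```

View pics/w0.png

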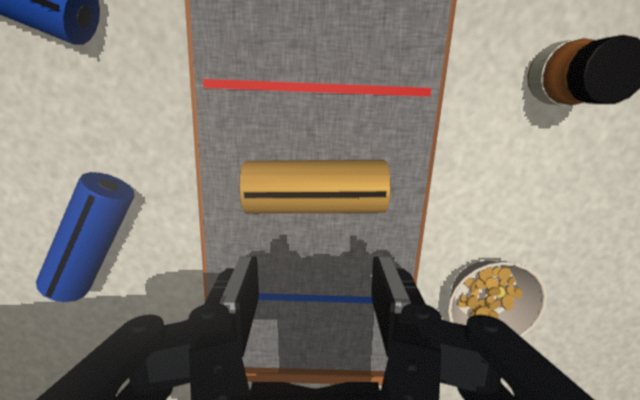

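The wrist view shows the red line at rows 84–92 (cols 203–431), the roll at cols 240–390 and rows 160–213, and both fingertips near row 265. I'll measure from this closer view.

```bash
cat >> h.py <<'E'
def wsnap(bot,name):
    s=bot.read_state();c=bot.snapshot('wrist');T=c['T_tool_cam'];R=np.array(s['tool_rot'])
    Rwc=R@T[:3,:3];twc=R@T[:3,3]+s['position'];c['R']=Rwc.T;c['t']=-Rwc.T@twc
    pickle.dump(c,open(name+'.pkl','wb'));cv2.imwrite('pics/%s.png'%name,c['color'][:,:,::-1]);return s,c
def edges(c,m,z):
    # roll side edges: per column top/bottom rows -> two silhouette lines on plane z
    us=np.nonzero(m.any(0))[0];us=us[(us>us.min()+8)&(us<us.max()-8)]
    top=np.array([np.nonzero(m[:,u])[0].min()-.5 for u in us]);bot=np.array([np.nonzero(m[:,u])[0].max()+.5 for u in us])
    pm=cast(c,np.c_[us,(top+bot)/2],z);k=np.polyfit(pm[:,0],pm[:,1],1)
    a=cast(c,np.c_[us,top],z)[:,1].mean();b=cast(c,np.c_[us,bot],z)[:,1].mean()
    return k,np.degrees(np.arctan(k[0])),a-b
def rollmeas(c,roi=(195,450,40,285)):
    R,B,Y=masks(c,roi);R=big(R);r=line(c,R,.0125)
    Y=big(cv2.morphologyEx(Y.astype(np.uint8),cv2.MORPH_CLOSE,np.ones((9,9))))
    k,ang,w=edges(c,Y,.031)
    us=np.nonzero(Y.any(0))[0];v=np.nonzero(Y)[0].mean()
    e=cast(c,[[us.min()-.5,v],[us.max()+.5,v]],.031)[:,0]
    o=-c['R'].T@c['t']
    e=[o[0]+(x-o[0])*(1-.019/(o[2]-.031)*1.0) for x in e] # extremes are at roll top height
    x=np.mean(e);ctr=np.array([x,np.polyval(k,x)])
    t=np.radians(r[1]);ax=np.array([np.cos(t),np.sin(t)]);n=np.array([-ax[1],ax[0]]);d=ctr-r[0]
    print('red',np.round(r[0],4),round(r[1],2),'len',round(r[2],4),'| roll',np.round(ctr,4),round(ang,2),'len',round(e[1]-e[0],4),'w',round(w,4))
    print('roll in red frame: x %.1f y %.1f mm yaw %.2f deg'%(d@ax*1e3,d@n*1e3,ang-r[1]))
E
python3 - <<'E'
from h import *
rollmeas(pickle.load(open('w0.pkl','rb')))
E
```

```text
red [0.5606 0.1156] -1.45 len 0.1595 | roll [0.5599 0.0488] 0.86 len 0.0989 w 0.0382
roll in red frame: x 0.9 y -66.9 mm yaw 2.32 deg
```

Call:
jog_arm(grip=[5, 5, 5, 5, 5, 5, 5, 5, 5, 5], linear=[[-0.3, 1.5, 0], [-0.3, 3, 0], [-0.3, 4.5, 0], [-0.3, 5.4, 0], [-0.3, 5.7, 0], [-0.3, 5.8, 0], [-0.3, 5.9, 0], [-0.3, 6.0, 0], [-0.3, 6.0, 0], [-0.3, 6.0, 0]], dr=[[0, 0, 0], [0, 0, 0], [0, 0, 0], [0, 0, 0], [0, 0, 0], [0, 0, 0], [0, 0, 0], [0, 0, 0], [0, 0, 0], [0, 0, 0]])

```text
time: 3.15
position: [0.5609, 0.0427, 0.051]
tool_rot: [[0.014, 0.001, 1.0], [-1.0, -0.0, 0.014], [0.0, -1.0, 0.001]]
contact_force: [0.7, 0.2, -0.1]
opening: 0.0499
```

Call:
jog_arm(grip=[5, 5, 5, 5, 5, 5, 5, 5, 5, 5], linear=[[0, 0.1, 0], [0, 0.15, 0], [0, 0.2, 0], [0, 0.25, 0], [0, 0.3, 0], [0, 0.35, 0], [0, 0.4, 0], [0, 0.4, 0], [0, 0.4, 0], [0, 0.4, 0]], dr=[[0, 0, 0], [0, 0, 0], [0, 0, 0], [0, 0, 0], [0, 0, 0], [0, 0, 0], [0, 0, 0], [0, 0, 0], [0, 0, 0], [0, 0, 0]])

```text
time: 4.15
position: [0.5607, 0.0427, 0.0467]
tool_rot: [[0.014, 0.0, 1.0], [-1.0, -0.0, 0.014], [0.0, -1.0, 0.0]]
contact_force: [-0.4, -0.2, -0.4]
opening: 0.0499
```

Call:
jog_arm(grip=[5, 5, 5, 5, 5, 5, 5, 5, 5, 5], linear=[[0, 0.05, 0], [0, 0.1, 0], [0, 0.15, 0], [0, 0.2, 0], [0, 0.25, 0], [0, 0.3, 0], [0, 0.3, 0], [0, 0.3, 0], [0, 0.3, 0], [0, 0.3, 0]], dr=[[0, 0, 0], [0, 0, 0], [0, 0, 0], [0, 0, 0], [0, 0, 0], [0, 0, 0], [0, 0, 0], [0, 0, 0], [0, 0, 0], [0, 0, 0]])

```text
time: 5.15
position: [0.5607, 0.0427, 0.0437]
tool_rot: [[0.014, 0.0, 1.0], [-1.0, -0.0, 0.014], [0.0, -1.0, 0.0]]
contact_force: [-0.2, -0.2, -0.2]
opening: 0.0501
```

```bash
python3 - <<'E'
from h import *
from station import bot
s,c=wsnap(bot,'w1')
c=bot.snapshot('scene');g=c['color'][100:300,260:500,::-1];cv2.imwrite('pics/s1.png',cv2.resize(g,None,fx=3,fy=3,interpolation=2)[:600,:720])
E
```

```text
(no output)
```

View pics/w1.png

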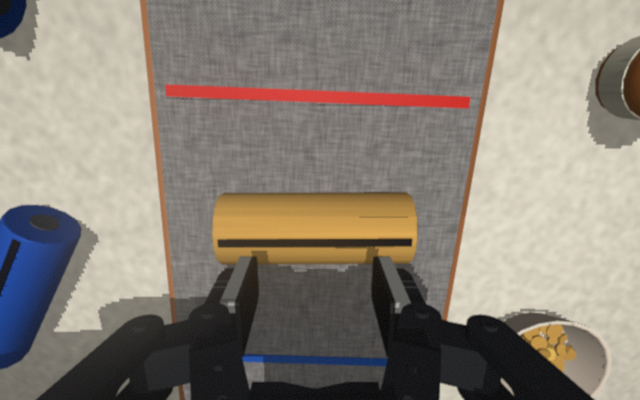

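View pics/s1.png

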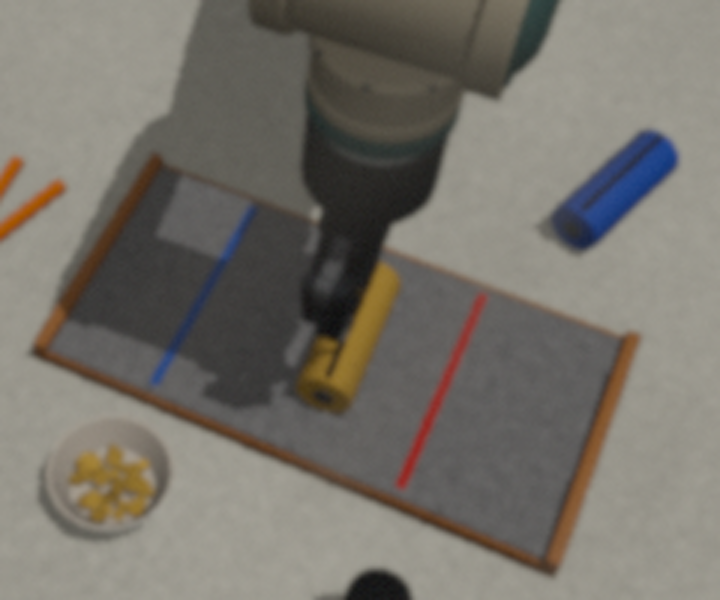

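```bash
python3 - <<'E'
from h import *
c=pickle.load(open('w1.pkl','rb'))
def proj(p):
    q=c['R']@np.array(p)+c['t'];return np.round([c['fx']*q[0]/q[2]+c['cx'],c['fy']*q[1]/q[2]+c['cy'],q[2]],3)
for z in(.044,.05,.056,.06):
  print(z,[proj([.5607+.025,y,z]) for y in(.0427-.011,.0427,.0427+.011)])
print('roll top',proj([.56,.0488,.05]))
for v in range(240,320,6): print(v,[round(float(c['range_z'][v,u]),3) for u in(225,232,240,248,256,376,384,392,400,408)])
rollmeas(c,(160,470,60,285))
E
```

```text
0.044 [array([3.64472e+02, 2.68710e+02, 1.84000e-01]), array([3.65703e+02, 2.49269e+02, 1.81000e-01]), array([3.66981e+02, 2.29083e+02, 1.77000e-01])]
0.05 [array([3.66062e+02, 2.74594e+02, 1.79000e-01]), array([3.67364e+02, 2.54635e+02, 1.75000e-01]), array([3.68718e+02, 2.33885e+02, 1.72000e-01])]
0.056 [array([3.67757e+02, 2.80867e+02, 1.73000e-01]), array([3.69138e+02, 2.60362e+02, 1.69000e-01]), array([3.70574e+02, 2.39016e+02, 1.66000e-01])]
0.06 [array([3.68951e+02, 2.85284e+02, 1.69000e-01]), array([3.70388e+02, 2.64399e+02, 1.66000e-01]), array([3.71884e+02, 2.42637e+02, 1.62000e-01])]
roll top [3.14988e+02 2.42571e+02 1.73000e-01]
240 [0.173, 0.173, 0.172, 0.172, 0.173, 0.174, 0.172, 0.173, 0.173, 0.172]
246 [0.174, 0.174, 0.173, 0.175, 0.174, 0.174, 0.173, 0.173, 0.175, 0.175]
252 [0.176, 0.177, 0.176, 0.175, 0.175, 0.177, 0.177, 0.177, 0.176, 0.176]
258 [0.179, 0.179, 0.148, 0.148, 0.154, 0.149, 0.148, 0.18, 0.179, 0.179]
264 [0.187, 0.187, 0.144, 0.143, 0.152, 0.145, 0.144, 0.144, 0.219, 0.22]
270 [0.148, 0.146, 0.139, 0.14, 0.153, 0.144, 0.139, 0.14, 0.149, 0.221]
276 [0.143, 0.135, 0.135, 0.135, 0.152, 0.146, 0.135, 0.135, 0.142, 0.143]
282 [0.139, 0.131, 0.131, 0.134, 0.152, 0.147, 0.13, 0.13, 0.131, 0.139]
288 [0.135, 0.125, 0.127, 0.135, 0.152, 0.146, 0.129, 0.127, 0.127, 0.134]
294 [0.123, 0.124, 0.124, 0.133, 0.152, 0.146, 0.13, 0.123, 0.123, 0.129]
300 [0.12, 0.119, 0.121, 0.135, 0.152, 0.146, 0.13, 0.12, 0.118, 0.119]
306 [0.115, 0.118, 0.12, 0.134, 0.153, 0.146, 0.129, 0.119, 0.119, 0.115]
312 [0.113, 0.119, 0.12, 0.133, 0.23, 0.145, 0.129, 0.119, 0.119, 0.112]
318 [0.109, 0.116, 0.12, 0.134, 0.232, 0.145, 0.13, 0.121, 0.109, 0.108]
red [0.5606 0.1157] -1.45 len 0.1595 | roll [0.5594 0.0485] 0.29 len 0.0978 w 0.0405
roll in red frame: x 0.5 y -67.2 mm yaw 1.74 deg
```

```bash
python3 - <<'E'
from h import *
c=pickle.load(open('w1.pkl','rb'))
for u,v in((240,258),(248,258),(384,258),(240,270),(240,282),(240,294),(384,282),(256,264),(256,300),(376,300),(256,306)):
    d=float(c['range_z'][v,u]);q=np.array([(u-c['cx'])/c['fx'],(v-c['cy'])/c['fy'],1])*d
    print(u,v,np.round(c['R'].T@(q-c['t']),4))
E
```

```text
240 258 [0.5289 0.0529 0.075 ]
248 258 [0.5323 0.0531 0.0753]
384 258 [0.5884 0.0538 0.0752]
240 270 [0.5309 0.0528 0.0849]
240 282 [0.5326 0.0526 0.0934]
240 294 [0.534  0.0524 0.1009]
384 282 [0.585  0.0534 0.0935]
256 264 [0.5349 0.0486 0.0719]
256 300 [0.5352 0.0342 0.077 ]
376 300 [0.585  0.0383 0.0822]
256 306 [0.535  0.031  0.0766]
```

Call:
jog_arm(grip=[5, 5, 5, 5, 5, 5, 5, 5, 5, 5], linear=[[0, 0.05, 0], [0, 0.1, 0], [0, 0.15, 0], [0, 0.2, 0], [0, 0.25, 0], [0, 0.3, 0], [0, 0.3, 0], [0, 0.3, 0], [0, 0.3, 0], [0, 0.3, 0]], dr=[[0, 0, 0], [0, 0, 0], [0, 0, 0], [0, 0, 0], [0, 0, 0], [0, 0, 0], [0, 0, 0], [0, 0, 0], [0, 0, 0], [0, 0, 0]])

```text
time: 6.25
position: [0.5607, 0.0427, 0.0407]
tool_rot: [[0.014, 0.0, 1.0], [-1.0, -0.0, 0.014], [0.0, -1.0, 0.0]]
contact_force: [0.0, -0.4, 0.1]
opening: 0.05
```

```bash
python3 - <<'E'
from h import *
from station import bot
s,c=wsnap(bot,'w2');print(s['position'],s['contact_force'],s['wrist_torque'])
for v in range(226,270,3):
  o=[]
  for u in(230,238,244,250,386,394):
    d=float(c['range_z'][v,u]);q=np.array([(u-c['cx'])/c['fx'],(v-c['cy'])/c['fy'],1])*d
    p=c['R'].T@(q-c['t']);o.append((round(p[1],3),round(p[2],3)))
  print(v,o)
cv2.imwrite('pics/w2c.png',cv2.resize(c['color'][180:340,180:460,::-1],None,fx=2.8,fy=2.8))
E
```

```text
[0.56072008 0.04267263 0.04072737] [ 0.0356221  -0.40313957  0.13800314] [ 0.02024019  0.04009223 -0.03304462]
226 [(np.float64(0.057), np.float64(0.047)), (np.float64(0.057), np.float64(0.046)), (np.float64(0.058), np.float64(0.049)), (np.float64(0.057), np.float64(0.047)), (np.float64(0.058), np.float64(0.047)), (np.float64(0.058), np.float64(0.047))]
229 [(np.float64(0.055), np.float64(0.047)), (np.float64(0.056), np.float64(0.048)), (np.float64(0.056), np.float64(0.047)), (np.float64(0.056), np.float64(0.047)), (np.float64(0.056), np.float64(0.047)), (np.float64(0.057), np.float64(0.048))]
232 [(np.float64(0.054), np.float64(0.048)), (np.float64(0.054), np.float64(0.048)), (np.float64(0.054), np.float64(0.048)), (np.float64(0.054), np.float64(0.048)), (np.float64(0.055), np.float64(0.048)), (np.float64(0.055), np.float64(0.048))]
235 [(np.float64(0.053), np.float64(0.048)), (np.float64(0.053), np.float64(0.049)), (np.float64(0.054), np.float64(0.05)), (np.float64(0.053), np.float64(0.048)), (np.float64(0.054), np.float64(0.049)), (np.float64(0.054), np.float64(0.048))]
238 [(np.f
[... 1961 characters left out ...]
oat64(0.047)), (np.float64(0.053), np.float64(0.075)), (np.float64(0.052), np.float64(0.074)), (np.float64(0.053), np.float64(0.075)), (np.float64(0.053), np.float64(0.074)), (np.float64(0.039), np.float64(0.047))]
265 [(np.float64(0.034), np.float64(0.044)), (np.float64(0.053), np.float64(0.077)), (np.float64(0.053), np.float64(0.078)), (np.float64(0.053), np.float64(0.077)), (np.float64(0.054), np.float64(0.078)), (np.float64(0.035), np.float64(0.042))]
268 [(np.float64(0.048), np.float64(0.072)), (np.float64(0.052), np.float64(0.08)), (np.float64(0.052), np.float64(0.079)), (np.float64(0.053), np.float64(0.08)), (np.float64(0.053), np.float64(0.08)), (np.float64(0.053), np.float64(0.08))]
```

View pics/w2c.png

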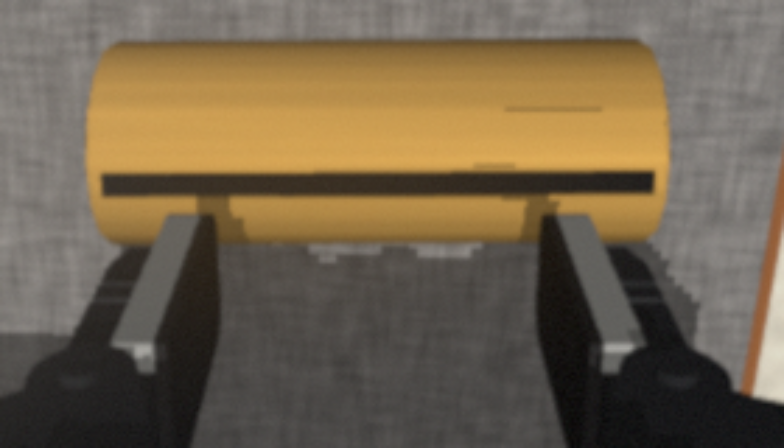

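The wrist picture shows both fingertips still clear of the roll. Depth puts their lower edges at about z = 0.072, about 30 mm behind the TCP and 21 mm above the roll top, which fits the zero force readings. I'll descend further while checking force.

Call:
jog_arm(grip=[5, 5, 5, 5, 5, 5, 5, 5, 5, 5], linear=[[0, 0.1, 0], [0, 0.2, 0], [0, 0.3, 0], [0, 0.4, 0], [0, 0.5, 0], [0, 0.5, 0], [0, 0.5, 0], [0, 0.5, 0], [0, 0.5, 0], [0, 0.5, 0]], dr=[[0, 0, 0], [0, 0, 0], [0, 0, 0], [0, 0, 0], [0, 0, 0], [0, 0, 0], [0, 0, 0], [0, 0, 0], [0, 0, 0], [0, 0, 0]])

```text
time: 7.3
position: [0.5607, 0.0427, 0.0357]
tool_rot: [[0.014, 0.0, 1.0], [-1.0, -0.0, 0.014], [0.0, -1.0, 0.0]]
contact_force: [-0.3, 0.6, 1.1]
opening: 0.0499
```

```bash
python3 - <<'E'
from h import *
from station import bot
s,c=wsnap(bot,'w3');print(s['position'],s['contact_force'],s['wrist_torque'])
cv2.imwrite('pics/w3c.png',cv2.resize(c['color'][180:340,180:460,::-1],None,fx=2.8,fy=2.8))
c=bot.snapshot('scene');g=c['color'][150:260,300:440,::-1];cv2.imwrite('pics/s3.png',cv2.resize(g,None,fx=5,fy=5,interpolation=2))
E
```

```text
[0.56073043 0.04266701 0.03573497] [-0.25202657  0.56288379  1.10196843] [-0.00713662  0.02335608  0.01505658]
```

View pics/w3c.png

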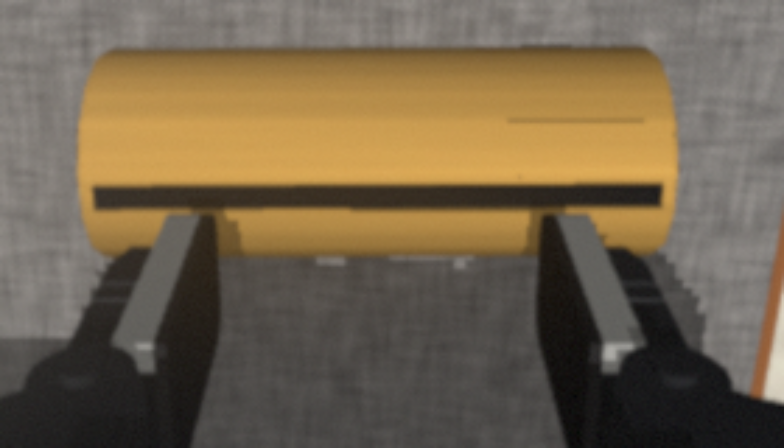

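View pics/s3.png

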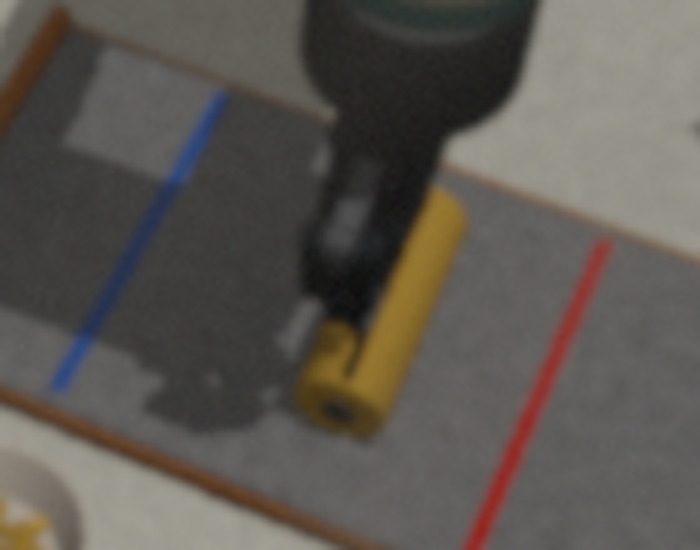

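Call:
jog_arm(grip=[5, 5, 5, 5, 5, 5, 5, 5, 5, 5], linear=[[0, 0.15, 0], [0, 0.3, 0], [0, 0.45, 0], [0, 0.6, 0], [0, 0.75, 0], [0, 0.9, 0], [0, 1.0, 0], [0, 1.0, 0], [0, 1.0, 0], [0, 1.0, 0]], dr=[[0, 0, 0], [0, 0, 0], [0, 0, 0], [0, 0, 0], [0, 0, 0], [0, 0, 0], [0, 0, 0], [0, 0, 0], [0, 0, 0], [0, 0, 0]])

```text
time: 8.4
position: [0.5608, 0.0427, 0.0258]
tool_rot: [[0.014, 0.0, 1.0], [-1.0, -0.0, 0.014], [0.0, -1.0, 0.0]]
contact_force: [0.1, -0.5, -0.2]
opening: 0.0501
```

```bash
python3 - <<'E'
from h import *
from station import bot
s,c=wsnap(bot,'w4');print(s['position'],s['contact_force'],s['wrist_torque'])
for v in range(240,280,3):
  o=[]
  for u in(238,244,250,254,386):
    d=float(c['range_z'][v,u]);q=np.array([(u-c['cx'])/c['fx'],(v-c['cy'])/c['fy'],1])*d
    p=c['R'].T@(q-c['t']);o.append((round(float(p[1]),3),round(float(p[2]),3)))
  print(v,o)
cv2.imwrite('pics/w4c.png',cv2.resize(c['color'][180:340,180:460,::-1],None,fx=2.8,fy=2.8))
E
```

```text
[0.56079313 0.04265112 0.02580399] [ 0.08783229 -0.46418789 -0.23960384] [ 0.01123151 -0.02712229  0.00038394]
240 [(0.057, 0.048), (0.056, 0.047), (0.057, 0.047), (0.056, 0.046), (0.057, 0.047)]
243 [(0.055, 0.048), (0.055, 0.048), (0.055, 0.048), (0.055, 0.047), (0.056, 0.047)]
246 [(0.054, 0.048), (0.054, 0.047), (0.054, 0.049), (0.054, 0.048), (0.055, 0.049)]
249 [(0.053, 0.049), (0.053, 0.049), (0.053, 0.049), (0.052, 0.047), (0.054, 0.05)]
252 [(0.052, 0.05), (0.052, 0.051), (0.052, 0.049), (0.052, 0.05), (0.052, 0.049)]
255 [(0.05, 0.049), (0.05, 0.049), (0.051, 0.05), (0.05, 0.049), (0.051, 0.05)]
258 [(0.049, 0.05), (0.053, 0.057), (0.052, 0.056), (0.052, 0.056), (0.053, 0.057)]
261 [(0.052, 0.059), (0.053, 0.059), (0.052, 0.058), (0.052, 0.057), (0.053, 0.059)]
264 [(0.052, 0.061), (0.052, 0.062), (0.052, 0.061), (0.051, 0.058), (0.053, 0.062)]
267 [(0.053, 0.064), (0.053, 0.065), (0.052, 0.064), (0.05, 0.058), (0.053, 0.064)]
270 [(0.052, 0.066), (0.053, 0.067), (0.053, 0.066), (0.049, 0.06), (0.053, 0.067)]
273 [(0.053, 0.069), (0.053, 0.069), (0.052, 0.067), (0.047, 0.06), (0.053, 0.069)]
276 [(0.052, 0.071), (0.053, 0.071), (0.051, 0.068), (0.046, 0.059), (0.053, 0.071)]
279 [(0.053, 0.074), (0.053, 0.074), (0.05, 0.068), (0.045, 0.06), (0.054, 0.074)]
```

View pics/w4c.png

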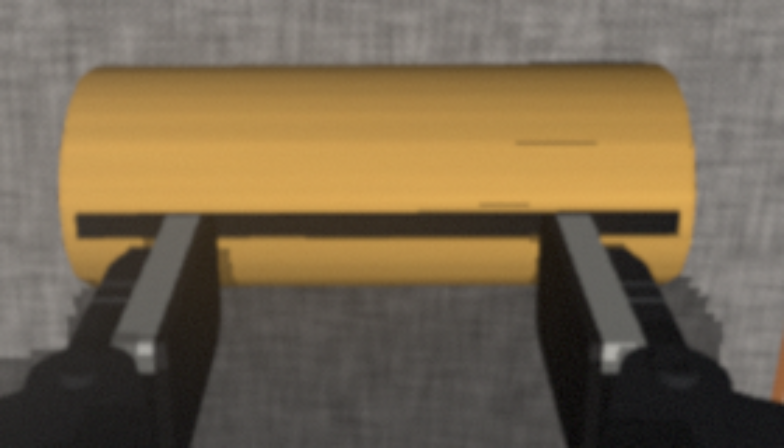

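The tips now measure z≈0.056, directly over the stripe and about 6 mm above the roll top.

Call:
jog_arm(grip=[5, 5, 5, 5, 5, 5, 5, 5, 5, 5], linear=[[0, 0.1, 0], [0, 0.2, 0], [0, 0.3, 0], [0, 0.4, 0], [0, 0.45, 0], [0, 0.5, 0], [0, 0.55, 0], [0, 0.6, 0], [0, 0.6, 0], [0, 0.6, 0]], dr=[[0, 0, 0], [0, 0, 0], [0, 0, 0], [0, 0, 0], [0, 0, 0], [0, 0, 0], [0, 0, 0], [0, 0, 0], [0, 0, 0], [0, 0, 0]])

```text
time: 9.45
position: [0.5612, 0.0427, 0.0239]
tool_rot: [[0.014, 0.001, 1.0], [-1.0, -0.0, 0.014], [0.0, -1.0, 0.001]]
contact_force: [-13.9, -1.1, 26.6]
opening: 0.0498
```

Contact was made with 27 N on the tips. I'll ease to about 15 N and make the first stroke: 28 mm of finger motion with a slight twist.

Call:
jog_arm(grip=[5, 5, 5, 5, 5, 5, 5, 5, 5, 5], linear=[[0, -0.15, 0], [-0.2, -0.15, 0], [-0.6, -0.15, 0], [-1.0, -0.15, 0], [-1.5, -0.15, 0], [-2.0, -0.15, 0], [-2.4, -0.15, 0], [-2.7, -0.15, 0], [-2.8, -0.15, 0], [-2.8, -0.15, 0]], dr=[[0, 0, 0], [0, 0.002, 0], [0, 0.005, 0], [0, 0.008, 0], [0, 0.011, 0], [0, 0.014, 0], [0, 0.017, 0], [0, 0.02, 0], [0, 0.02, 0], [0, 0.02, 0]])

```text
time: 10.45
position: [0.5613, 0.0712, 0.024]
tool_rot: [[-0.005, 0.003, 1.0], [-1.0, 0.0, -0.005], [-0.0, -1.0, 0.003]]
contact_force: [-6.5, 0.6, 15.2]
opening: 0.0499
```

```bash
python3 - <<'E'
from h import *
from station import bot
s,c=wsnap(bot,'w5');print(s['position'],s['contact_force'],s['wrist_torque'])
rollmeas(c,(100,540,40,285))
E
```

```text
[0.56128011 0.07116753 0.02404025] [-6.53471687  0.56613795 15.21436333] [0.05595881 1.21332698 0.1602312 ]
red [0.5607 0.1158] -1.43 len 0.1596 | roll [0.5604 0.0708] 0.01 len 0.0961 w 0.0254
roll in red frame: x 0.9 y -45.0 mm yaw 1.44 deg
```

View pics/w5.png

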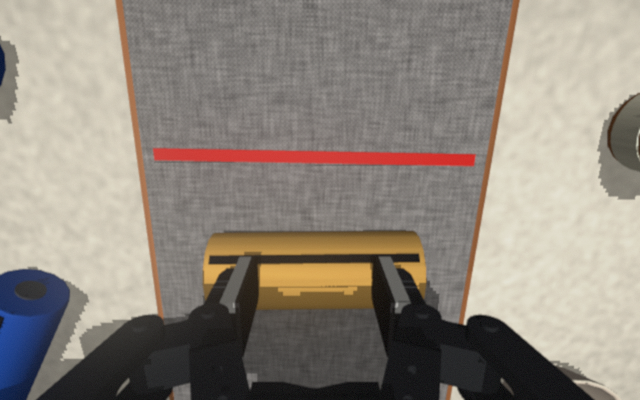

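The picture shows the stripe turned forward of the top, so the roll is turning rather than sliding. I'll lift, step back and measure.

Call:
jog_arm(grip=[5, 5, 5, 5, 5, 5, 5, 5, 5, 5], linear=[[0, -0.4, 0], [0, -1.0, 0], [0.5, -2, 0], [1.5, -3, 0], [2.5, -3, 0], [3.5, -3, 0], [3.5, -3, 0], [3.5, -3, 0], [3.5, -3, 0], [3.5, -3, 0]], dr=[[0, 0, 0], [0, 0, 0], [0, 0, 0], [0, 0, 0], [0, 0, 0], [0, 0, 0], [0, 0, 0], [0, 0, 0], [0, 0, 0], [0, 0, 0]])

```text
time: 11.5
position: [0.56, 0.036, 0.0509]
tool_rot: [[-0.006, -0.0, 1.0], [-1.0, 0.0, -0.006], [-0.0, -1.0, -0.0]]
contact_force: [-0.3, -0.2, 0.2]
opening: 0.0499
```

```bash
python3 - <<'E'
from h import *
from station import bot
s,c=wsnap(bot,'w6');print(s['time'],s['position'],s['contact_force'])
rollmeas(c,(150,480,40,258))
E
```

```text
11.5 [0.55995634 0.03598411 0.05093103] [-0.25236165 -0.15101276  0.18520337]
red [0.5606 0.1157] -1.43 len 0.1596 | roll [0.5602 0.0632] 0.22 len 0.0979 w 0.0387
roll in red frame: x 0.9 y -52.5 mm yaw 1.65 deg
```

View pics/w6.png

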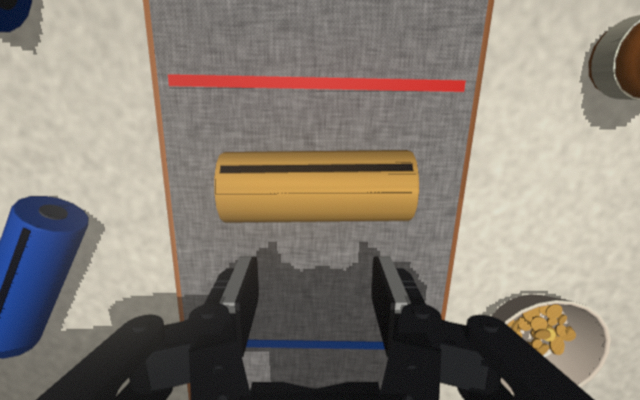

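The roll moved 14.4 mm for 28 mm of finger travel, with yaw −0.67°, as predicted. That leaves 52.5 mm and 1.65°, so next is stroke 2.

Call:
jog_arm(grip=[5, 5, 5, 5, 5, 5, 5, 5, 5, 5], linear=[[-1, 0.5, 0], [-2, 1, 0], [-2, 1.7, 0], [-2, 2.2, 0], [-2, 2.5, 0], [-2, 2.7, 0], [-2, 2.9, 0], [-2, 3, 0], [-2, 3, 0], [-2, 3, 0]], dr=[[0, 0, 0], [0, 0, 0], [0, 0, 0], [0, 0, 0], [0, 0, 0], [0, 0, 0], [0, 0, 0], [0, 0, 0], [0, 0, 0], [0, 0, 0]])

```text
time: 12.55
position: [0.5602, 0.0555, 0.0239]
tool_rot: [[-0.006, 0.0, 1.0], [-1.0, -0.0, -0.006], [0.0, -1.0, 0.0]]
contact_force: [-11.1, -0.4, 19.0]
opening: 0.0499
```

Call:
jog_arm(grip=[5, 5, 5, 5, 5, 5, 5, 5, 5, 5], linear=[[-0.1, 0, 0], [-0.5, 0, 0], [-0.9, 0, 0], [-1.3, 0, 0], [-1.8, 0, 0], [-2.3, 0, 0], [-2.6, 0, 0], [-2.9, 0, 0], [-3, 0, 0], [-3, 0, 0]], dr=[[0, 0, 0], [0, 0.002, 0], [0, 0.004, 0], [0, 0.007, 0], [0, 0.01, 0], [0, 0.013, 0], [0, 0.015, 0], [0, 0.017, 0], [0, 0.017, 0], [0, 0.017, 0]])

```text
time: 13.55
position: [0.561, 0.086, 0.024]
tool_rot: [[-0.023, 0.002, 1.0], [-1.0, 0.0, -0.023], [-0.0, -1.0, 0.002]]
contact_force: [-7.9, 1.3, 15.7]
opening: 0.0499
```

Call:
jog_arm(grip=[5, 5, 5, 5, 5, 5, 5, 5, 5, 5], linear=[[0, -0.4, 0], [0, -1.0, 0], [0.5, -1.2, 0], [1.5, -1.2, 0], [1.5, -1, 0], [1.5, -0.6, 0], [1.5, -0.3, 0], [1.5, -0.1, 0], [1.5, 0, 0], [1.5, 0, 0]], dr=[[0, 0, 0], [0, 0, 0], [0, 0, 0], [0, 0, 0], [0, 0, 0], [0, 0, 0], [0, 0, 0], [0, 0, 0], [0, 0, 0], [0, 0, 0]])

```text
time: 14.55
position: [0.5602, 0.0709, 0.0239]
tool_rot: [[-0.023, 0.0, 1.0], [-1.0, -0.0, -0.023], [0.0, -1.0, 0.0]]
contact_force: [-11.0, -0.9, 20.3]
opening: 0.0501
```

Call:
jog_arm(grip=[5, 5, 5, 5, 5, 5, 5, 5, 5, 5], linear=[[-0.1, 0, 0], [-0.5, 0, 0], [-0.9, 0, 0], [-1.3, 0, 0], [-1.8, 0, 0], [-2.3, 0, 0], [-2.6, 0, 0], [-2.9, 0, 0], [-3, 0, 0], [-3, 0, 0]], dr=[[0, 0, 0], [0, 0.002, 0], [0, 0.004, 0], [0, 0.007, 0], [0, 0.01, 0], [0, 0.013, 0], [0, 0.015, 0], [0, 0.017, 0], [0, 0.017, 0], [0, 0.017, 0]])

```text
time: 15.55
position: [0.5611, 0.1016, 0.024]
tool_rot: [[-0.039, 0.001, 0.999], [-0.999, 0.001, -0.039], [-0.001, -1.0, 0.001]]
contact_force: [-9.8, 1.3, 19.2]
opening: 0.0502
```

Call:
jog_arm(grip=[5, 5, 5, 5, 5, 5, 5, 5, 5, 5], linear=[[0, -0.4, 0], [0, -1.0, 0], [0.5, -2, 0], [1.5, -3, 0], [2.5, -3, 0], [3.5, -3, 0], [3.5, -3, 0], [3.5, -3, 0], [3.5, -3, 0], [3.5, -3, 0]], dr=[[0, 0, 0], [0, 0, 0], [0, 0, 0], [0, 0, 0], [0, 0, 0], [0, 0, 0], [0, 0, 0], [0, 0, 0], [0, 0, 0], [0, 0, 0]])

```text
time: 16.55
position: [0.5592, 0.066, 0.0509]
tool_rot: [[-0.04, -0.0, 0.999], [-0.999, -0.0, -0.04], [0.0, -1.0, -0.0]]
contact_force: [-0.6, -0.4, -0.5]
opening: 0.0497
```

```bash
python3 - <<'E'
from h import *
from station import bot
s,c=wsnap(bot,'w7');print(s['time'],s['position'],s['contact_force'])
rollmeas(c,(150,480,40,258))
E
```

```text
16.55 [0.55921686 0.06599522 0.050945  ] [-0.61116606 -0.44310325 -0.54578652]
red [0.5606 0.1157] -1.41 len 0.1596 | roll [0.5619 0.0942] -1.1 len 0.0981 w 0.0388
roll in red frame: x 1.8 y -21.5 mm yaw 0.32 deg
```

View pics/w7.png

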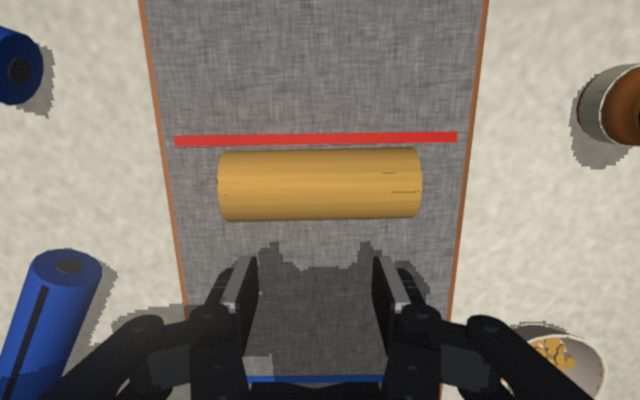

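Remaining is 21.5 mm and 0.3°. The stripe has rolled out of sight to the far side. Two shorter strokes will finish.

Call:
jog_arm(grip=[5, 5, 5, 5, 5, 5, 5, 5, 5, 5], linear=[[-1, 0.5, 0], [-2, 1, 0], [-2.3, 1.7, 0], [-2.3, 2.2, 0], [-2.3, 2.5, 0], [-2.3, 2.7, 0], [-2.3, 2.9, 0], [-2.3, 3, 0], [-2.3, 3, 0], [-2.3, 3, 0]], dr=[[0, 0, 0], [0, 0, 0], [0, 0, 0], [0, 0, 0], [0, 0, 0], [0, 0, 0], [0, 0, 0], [0, 0, 0], [0, 0, 0], [0, 0, 0]])

```text
time: 17.6
position: [0.5602, 0.0887, 0.024]
tool_rot: [[-0.04, -0.0, 0.999], [-0.999, 0.0, -0.04], [-0.0, -1.0, -0.0]]
contact_force: [-12.0, -0.5, 18.7]
opening: 0.0501
```

Call:
jog_arm(grip=[5, 5, 5, 5, 5, 5, 5, 5, 5, 5], linear=[[-0.1, 0, -0.05], [-0.4, 0, -0.1], [-0.7, 0, -0.15], [-1.0, 0, -0.2], [-1.3, 0, -0.2], [-1.6, 0, -0.2], [-1.8, 0, -0.2], [-2, 0, -0.2], [-2.1, 0, -0.2], [-2.1, 0, -0.2]], dr=[[0, 0, 0], [0, 0.001, 0], [0, 0.002, 0], [0, 0.003, 0], [0, 0.004, 0], [0, 0.005, 0], [0, 0.005, 0], [0, 0.005, 0], [0, 0.005, 0], [0, 0.005, 0]])

```text
time: 18.6
position: [0.5605, 0.1099, 0.0242]
tool_rot: [[-0.045, 0.004, 0.999], [-0.999, 0.001, -0.045], [-0.001, -1.0, 0.004]]
contact_force: [-4.4, -0.7, 13.2]
opening: 0.0501
```

Call:
jog_arm(grip=[5, 5, 5, 5, 5, 5, 5, 5, 5, 5], linear=[[0, -0.4, 0], [0, -1.0, 0], [0.5, -2, 0], [1.5, -3, 0], [2.5, -3, 0], [3, -3, 0], [3, -3, 0], [3, -3, 0], [3, -3, 0], [3, -3, 0]], dr=[[0, 0, 0], [0, 0, 0], [0, 0, 0], [0, 0, 0], [0, 0, 0], [0, 0, 0], [0, 0, 0], [0, 0, 0], [0, 0, 0], [0, 0, 0]])

```text
time: 19.6
position: [0.5576, 0.08, 0.0509]
tool_rot: [[-0.045, -0.0, 0.999], [-0.999, -0.0, -0.045], [0.0, -1.0, -0.0]]
contact_force: [-0.7, -0.4, 0.5]
opening: 0.0501
```

```bash
python3 - <<'E'
from h import *
from station import bot
s,c=wsnap(bot,'w8');print(s['time'],s['position'],s['contact_force'])
rollmeas(c,(150,480,40,258))
E
```

```text
19.6 [0.55764589 0.0800469  0.050948  ] [-0.73370952 -0.42399962  0.54655054]
red [0.494  0.1175] -0.01 len 0.0261 | roll [0.562  0.1049] -1.07 len 0.0981 w 0.0385
roll in red frame: x 68.1 y -12.6 mm yaw -1.07 deg
```

View pics/w8.png

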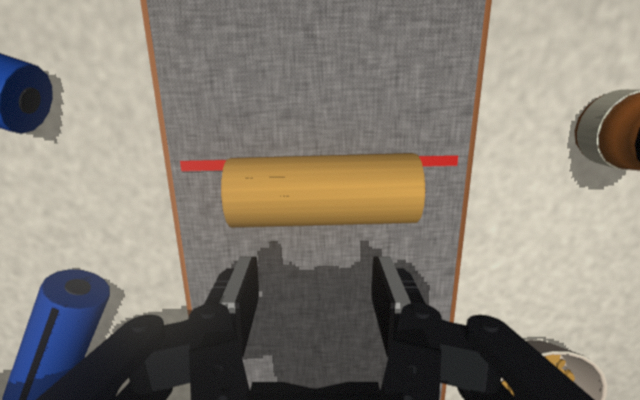

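The red line is now partly hidden under the roll at row ~163. From the known line, 10.8 mm and about 0.36° remain.

Call:
jog_arm(grip=[5, 5, 5, 5, 5, 5, 5, 5, 5, 5], linear=[[-1, 0.5, 0.2], [-1.95, 1, 0.2], [-1.95, 1.7, 0.2], [-1.95, 2.2, 0.2], [-1.95, 2.5, 0.2], [-1.95, 2.7, 0.2], [-1.95, 2.9, 0.2], [-1.95, 3, 0.2], [-1.95, 3, 0.2], [-1.95, 3, 0.2]], dr=[[0, 0, 0], [0, 0, 0], [0, 0, 0], [0, 0, 0], [0, 0, 0], [0, 0, 0], [0, 0, 0], [0, 0, 0], [0, 0, 0], [0, 0, 0]])

```text
time: 20.65
position: [0.5606, 0.0993, 0.024]
tool_rot: [[-0.045, -0.0, 0.999], [-0.999, 0.0, -0.045], [-0.0, -1.0, -0.0]]
contact_force: [-10.9, -0.1, 17.8]
opening: 0.05
```

Call:
jog_arm(grip=[5, 5, 5, 5, 5, 5, 5, 5, 5, 5], linear=[[-0.1, 0, -0.1], [-0.4, 0, -0.15], [-0.7, 0, -0.2], [-1.0, 0, -0.25], [-1.3, 0, -0.3], [-1.6, 0, -0.3], [-1.8, 0, -0.3], [-2, 0, -0.3], [-2.12, 0, -0.3], [-2.12, 0, -0.3]], dr=[[0, 0, 0], [0, 0.002, 0], [0, 0.004, 0], [0, 0.006, 0], [0, 0.008, 0], [0, 0.01, 0], [0, 0.012, 0], [0, 0.013, 0], [0, 0.013, 0], [0, 0.013, 0]])

```text
time: 21.65
position: [0.5607, 0.1207, 0.0242]
tool_rot: [[-0.058, 0.006, 0.998], [-0.998, 0.001, -0.058], [-0.001, -1.0, 0.006]]
contact_force: [0.1, 0.1, 11.7]
opening: 0.0498
```

Call:
jog_arm(grip=[5, 5, 5, 5, 5, 5, 5, 5, 5, 5], linear=[[0, -0.4, 0], [0, -1.0, 0], [0.5, -2, 0], [1.5, -3, 0], [2.5, -3, 0], [3, -3, 0], [3, -3, 0], [3, -3, 0], [3, -3, 0], [3, -3, 0]], dr=[[0, 0, 0], [0, 0, 0], [0, 0, 0], [0, 0, 0], [0, 0, 0], [0, 0, 0], [0, 0, 0], [0, 0, 0], [0, 0, 0], [0, 0, 0]])

```text
time: 22.65
position: [0.5567, 0.0908, 0.0509]
tool_rot: [[-0.058, -0.0, 0.998], [-0.998, -0.0, -0.058], [0.0, -1.0, -0.0]]
contact_force: [-0.3, 0.2, 0.0]
opening: 0.0499
```

```bash
python3 - <<'E'
from h import *
from station import bot
s,c=wsnap(bot,'w9');print(s['time'],s['position'],s['contact_force'])
R,B,Y=masks(c,(140,490,40,258));v,u=np.nonzero(R);print(R.sum(),line(c,R,.0125),)
rollmeas(c,(150,480,40,258))
E
```

```text
22.65 [0.55671713 0.09081117 0.05092603] [-0.31462654  0.18534277  0.04948129]
647 (array([0.56070177, 0.11583127]), np.float64(-1.3819766377565637), np.float64(0.15937609055886684), np.float64(0.005944045485747935))
red [0.4919 0.1175] -1.37 len 0.0217 | roll [0.5622 0.1158] -1.11 len 0.0985 w 0.0386
roll in red frame: x 70.4 y 0.0 mm yaw 0.27 deg
```

View pics/w9.png

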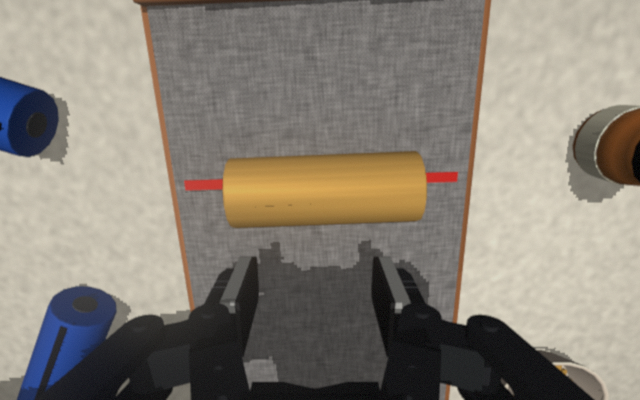

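The roll measures 0.0 mm across the line, 1.5 mm along it and 0.3° in yaw. I'll retract well clear and check independently with the fixed cameras.

Call:
jog_arm(grip=[5, 5, 5, 5, 5, 5, 5, 5, 5, 5], linear=[[0, -3, 0], [0, -6, 0], [2, -9, 0], [6, -11, 0], [10, -11, 0], [14, -11, 0], [18, -11, 0], [20, -11, 0], [20, -11, 0], [20, -11, 0]], dr=[[0, 0, 0], [0, 0, 0], [0, 0, 0], [0, 0, 0], [0, 0, 0], [0, 0, 0], [0, 0, 0], [0, 0, 0], [0, 0, 0], [0, 0, 0]])

```text
time: 23.7
position: [0.5452, -0.1089, 0.1611]
tool_rot: [[-0.058, -0.0, 0.998], [-0.998, 0.0, -0.058], [-0.0, -1.0, -0.0]]
contact_force: [-0.3, 0.6, 0.0]
opening: 0.0503
```

```bash
python3 - <<'E'
from h import *
from station import bot
c=bot.snapshot('top');cv2.imwrite('pics/t9.png',c['color'][:,:,::-1])
R,B,Y=masks(c,(205,385,165,258));print('red',line(c,R,.0125));Yb=big(cv2.morphologyEx(Y.astype(np.uint8),5-2,np.ones((5,5))));print('brass',line(c,Yb,.031))
c2=bot.snapshot('scene');cv2.imwrite('pics/s9.png',c2['color'][:,:,::-1])
E
```

```text
red (array([0.5611259 , 0.11664223]), np.float64(-1.4242504835859222), np.float64(0.15878170128865915), np.float64(0.006282373338608893))
brass (array([0.56504444, 0.11695868]), np.float64(-0.5489901034489756), np.float64(0.10323089801845388), np.float64(0.03870539671823134))
```

View pics/t9.png

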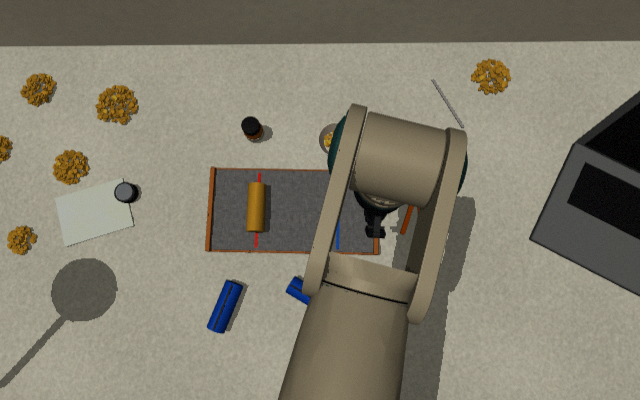

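View pics/s9.png

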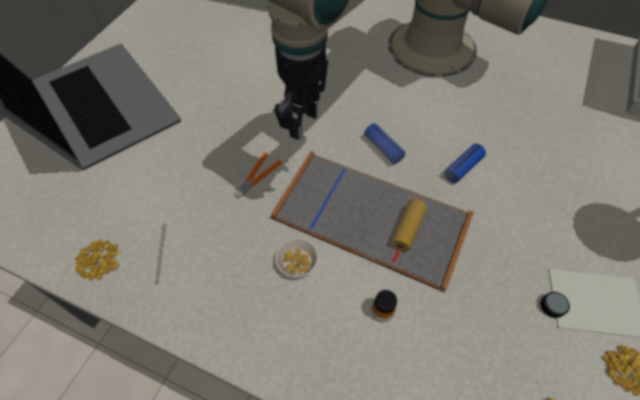

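```bash
python3 - <<'E'
from station import bot
s=bot.read_state();print(s['time'],s['contact_force'],s['qd']);print(bot.job_done())
E
```

```text
23.8 [ 0.15044217  0.31192549 -0.03225335] [ 0.00904333  0.00040915  0.0006513  -0.00242452 -0.000306   -0.00195735]
the job is handed in; nothing more can be done
None
```

The brass roll now lies at rest along the red line, and I handed the job in at about 24 s of the 54 s allowed. I rolled it there in five fingertip strokes on its top, pressing with 27 N at most. I never gripped or lifted it.

- **Rolling, not sliding:** it moved about half the finger travel on each stroke (for example 14.4 mm for 28 mm), and the black stripe went from the top to out of sight.
- **Final position, wrist camera:** about 0 mm off across the line, 0.3° out of parallel, and about 1.5 mm off centre along the line.
- **Final position, top camera:** it agrees across the line (0.3 mm), but reads about 3 mm off along it and 0.9° in angle. I take its angle to be the less exact, as its view is coarser. I left the small offset along the line as it was.
- **Bystanders:** the jar, dish and pliers look unmoved in the final pictures, though the arm partly hid the dish and pliers from the top camera. The arm was clear of everything when I handed in.
- **A disagreement:** with the fingers 5 cm apart, the tips first touched the roll with the reported TCP about 26 mm below its top, more than the 13 mm the text led me to expect. I went by depth images and force to find contact.

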